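Bin a glass offcut in a touch-lid scrap bin

ROBOT

A 6-joint arm with a two-finger parallel gripper is mounted at the origin on the work surface. World frame = base frame: x ahead of the robot, y to its left, z up, the work surface at z = 0. Lengths are in m, angles in rad, forces in N, time in s.
With the tool pointing down it reaches from about 0.3 to 0.875 m from the base axis. Payload 6.4 kg.
Tool frame: the origin (TCP) lies between the finger pads; the fingertips stand 8 mm ahead of it and the grasp point (between the pads) lies 11 mm behind it; z points along the fingers, y is the direction in which the jaws open and shut (so a half turn about z gives the same grasp; the last joint's range is limited). The gripper opens to 85 mm and grips with 20 to 120 N. Pads are 22 mm wide; open, the fingers measure 114 mm over their backs; the gripper's body (76 mm by 85 mm) begins 54 mm behind the grasp point. The pads swing forward as they close: fully open they stand 13 mm farther back than shut.
Start: joints at [0.984, 0.181, 1.607, -0, 1.354, -0.206], TCP at [0.214, 0.534, 0.217] pointing down, gripper open.
Joint ranges: [-2.99, 2.99], [-0.89, 2.07], [0.3, 2.58], [-1.14, 4.28], [0, 2.63], [-3.12, 3.12]. Speed limits (rad/s): [2.57, 2.57, 3.01, 3.14, 3.14, 3.14].

INTERFACE

Orientations are given as a unit quaternion [w, x, y, z].
In Python, from bench import monitor, viewer, workorder, spotter gives the robot as it stands. The module is installed in compiled form; this text tells all that it offers.
- The arm moves only by the tool move_arm, never from a script. Its argument "motion" is a list of rows, each a list of 3 entries, a list of its own where there are three numbers: the shift along the tool's x, y, z in units of 60 mm (1.0 is 60 mm), then the turn, a rotation vector about the tool's x, y, z in units of 8 degrees (1.0 is 8 degrees), then the opening in per cent of the stroke, from 0 (shut) to 100 (fully open). In form: [[[dx, dy, dz], [rx, ry, rz], grip], ...]. A call has 1 to 10 rows; each row is the pose to reach, as a shift and turn from the pose commanded when the call began, along the tool's axes at that moment; what a row does not reach only later rows make up. A row lasts 1/8 s, in which the tool goes at most 62.5 mm and 10.7 degrees, less where a joint would pass 70% of its speed; a pose out of reach is approached as far as the arm can. A call with a gripper value outside its range is refused whole. The fingers move at their own pace and stop on an object; the grip force is fixed at half the most. Time passes only in rows, so rows that repeat a pose let the fingers close. It gives the time, the measured TCP pose, the force and the opening at its end, in the units of the state.
- monitor.get_obs(): the state, without advancing time (a new reading comes with each control period).
- viewer.camera(name): name is "scene" or "top" or "wrist"; returns the picture (400x640x3 uint8, blue, green, red); there is no depth.
- viewer.calibration(name): a dict with "fovy" (degrees; the focal length in pixels is half the picture's height over the tangent of half this angle, whatever the lens; pixels are square), "cx", "cy" (the principal point, pixels), "distortion" ([k1, k2, p1, p2, k3] as OpenCV has them; the pictures are not rectified), "extrinsics" (4x4, takes a point from camera to world coordinates). Camera axes: x right, y down, z forward; pixel columns grow to the right and rows downward; lengths in m; the calibration is good to about 2 mm. A picture is of the moment at which its call begins: read the wrist's pose just before it. calibration takes no time and is no camera call; for the wrist camera it gives the pose at the moment of the call.
- workorder.hand_in(): hands the job in, once; it reports no verdict.
Trained networks look in the newest picture that a camera, given by its name, has taken for a name from the list of things; names that differ only in an ending like _2 or _b are one class to them, and where a whole thing is asked for, a point or a joint stands for the part that bears it (a point fixed in the world has none). Each returns a list of dicts, best first, with "score" (0 to 1); they miss things now and then, are a little off and sometimes report something else, mostly with a low value. They report only what shows in the picture. A call takes as long as a camera call.
- spotter.search_frame(camera, name): "centre" ([column, row] as shares, 0 to 1, of the picture: columns of its width, rows of its height, amid what is visible of it).
- spotter.outline_of(camera, name): "region" (400x640 bool, what is visible of it) and "centre" ([column, row] as shares, 0 to 1, of the picture: columns of its width, rows of its height, amid what is visible of it).
The state is a dict: "time_s": time; "q": joint angles; "dq": joint speeds; "joint_efforts": joint torques, N m; "eef_pos": TCP position; "eef_rot": TCP orientation; "wrist_force": force on the tool from outside, world axes, zero at the start; "torque": the same for the moment, N m; "opening": opening from 0.0 (shut) to 1.0 (fully open).
Only numpy, scipy, OpenCV 4.12 (cv2) and the standard library are available. Lean on these libraries where they do the work, as an engineer would, in place of code of your own. Each camera call takes 0.05 s, during which the arm holds its last target. There are 200 camera calls.

TASK

Clear the snapped, jagged offcut of glass off the bench: press the lid of the scrap bin so that its catch lets go and the lid springs open, put the offcut in the bin, then swing the lid shut and press it until the catch takes hold and the lid stays flush. Press slowly and with a light hand, since the plastic catch cracks under a hard push, and leave the sound glass and the tools where they lie.

Things in the scene. Friction and masses are not known exactly. Their poses are not given: they have to be found in the camera images.
- bin: Scrap bin for glass, screwed to the bench: steel box 160 deep (x) x 190 wide (y) x 125 mm high, walls 4 mm, with a black frame round its top and a steel lid let into it. Its front faces the robot within 17 deg. Origin: centre of its underside; z up, x from its front to its hinge side. Its latch case (black, 28 x 67 mm, top 25 mm below the rim) stands inside on the middle of the front wall.
- bin_in (a point): Middle of the bin's inner floor behind the latch case (bin x = +12 mm, 4 mm above the bench). With the lid open, the free mouth above it runs from bin x = -38 to +65 mm and bin y = -84 to +84 mm.
- lid (a joint): Angle of the lid: 0 = latched, flush with the frame; negative = pressed in; positive = open. When the catch lets go, a damped spring carries it to 1.85 rad (16 deg past upright) in about 1.5 s and holds it there; 2 to 3 N near its front edge swings it. Push-push catch: press in fully and let go to free the latched lid; push the open lid shut, press in fully and let go to latch it. Pulling does not open it.
- lid_press (a point): Round dark thumb mark on the lid's outer face to press, on its middle line, 105 mm from the hinge line, 25 mm in from the front edge; moves with the lid. How deep the catch trips differs from bin to bin, 5 to 12 mm below flush here, and cannot be seen: the lid goes in lightly (2 to 3 N), then just after the trip point meets a firm rubber stop (some 20 N per mm; press at about 10 mm/s). More than 18 N on the lid cracks the catch.
- lid_hinge (a point): Middle of the lid's hinge line, which runs along the bin's y axis at the back of the mouth (bin x = +65 mm), level with the lid's outer face (125 mm above the bench). The lid is a plate 130 long (from the hinge towards -x when shut) x 164 wide x 6 mm, 0.16 kg. Open, its outer face looks away from the mouth: it is pushed shut from behind.
- offcut: The scrap to be binned: a narrow strip of green glass, 10 mm thick, lying flat, with one end snapped into a jagged, stepped point. Overall 70 long (x) x 26 wide (y). The full-width part runs from x = -35 to +11 mm; then 18 mm wide (y -5 to +13) to x = 25 mm and 8 mm wide (y +3 to +11) to x = 35 mm. Origin: middle of the underside; z up. About 40 g.
- square: Sound piece of the same green glass, 58 x 58 x 10 mm, lying flat; origin in the middle of its underside. Stays.
- disc: Sound round piece of the same green glass, 58 mm across, 10 mm thick, lying flat; origin in the middle of its underside. Stays.
- grind_head: Spare grinding head, dark steel, 25 mm across, 24 mm high, standing; origin in the middle of its underside. Stays.
- nippers: Glass nippers with blue grips, about 140 mm long, lying on the bench; origin near their middle. Stay.
- marker: Black marker pen, 12 mm thick, 130 mm long, lying on the bench; origin under its middle. Stays.

How it is judged:
On the way, in this order (a step that is already met when the one before it is completed fails the run):
1. the pressed catch has let go and the lid stands open (value of joint lid above 1.3 rad), for 0.1 s.
2. the offcut lies in the bin while the lid is open (x of offcut in the frame of bin between -0.075 and 0.075 m and y of offcut in the frame of bin between -0.09 and 0.09 m and z of offcut in the frame of bin below 0.085 m and value of joint lid above 1 rad), for 0.1 s.
At the end, for the whole second after the job is handed in: The offcut lies still inside the bin (within its walls, its origin less than 85 mm above the bench) and the lid is shut and held by its catch, flush within 0.025 rad (about 3 mm at its front edge), and at rest (value of joint lid between -0.025 and 0.025 rad and velocity of joint lid between -0.05 and 0.05 rad/s and x of offcut in the frame of bin between -0.075 and 0.075 m and y of offcut in the frame of bin between -0.09 and 0.09 m and z of offcut in the frame of bin below 0.085 m and linear speed of offcut below 0.05 m/s); the robot touches nothing.
It fails at once if the lid is pushed with more than 18 N (contact force between any of the fingers, the arm, offcut and lid above 18 N).
It fails at once if a sound piece of glass or a tool is moved by more than 30 mm (distance of any of square, disc, grind_head, nippers, marker from where it was at the start of the episode above 0.03 m).
It also fails if it takes over 64 s, if anything falls off the work surface, if the arm or the gripper's body presses on something with over 40 N, if the wrist force passes 120 N, or if a joint passes its speed limit or range.

## Working session

There is one attempt and no reset: what is moved stays moved. The work goes in short steps, Python scripts to look and compute and a tool call to move; the robot and the scene stay as the last step left them, time stands still between calls to the robot, and variables do not carry over. Pictures are saved under pics/ and viewed, about 8 in all and at most 12, crops included, and the job is handed in when it is done.

Besides the shell and the picture viewer there is one more tool, called after "Emit:" in YAML: its name, and indented under it one key for each argument. move_arm: Moves the arm, as the interface text tells. Its arguments: {"type":"object","properties":{"motion":{"type":"array","items":{"type":"array"}}},"required":["motion"]}

```bash
mkdir -p pics; cat > h.py <<'E'
import numpy as np, cv2
from bench import monitor, viewer, workorder, spotter
from scipy.spatial.transform import Rotation as R
def K(c):
    f=200/np.tan(np.radians(c["fovy"])/2); return np.array([[f,0,c["cx"]],[0,f,c["cy"]],[0,0,1]])
def unproj(c,px,z):
    px=np.asarray(px,float).reshape(-1,1,2)
    u=cv2.undistortPoints(px,K(c),np.array(c["distortion"],float)).reshape(-1,2)
    E=np.array(c["extrinsics"]); d=np.c_[u,np.ones(len(u))]@E[:3,:3].T; o=E[:3,3]
    return o+d*((z-o[2])/d[:,2])[:,None]
def proj(c,P):
    E=np.linalg.inv(np.array(c["extrinsics"])); 
    return cv2.projectPoints(np.asarray(P,float).reshape(-1,3),cv2.Rodrigues(E[:3,:3])[0],E[:3,3],K(c),np.array(c["distortion"],float))[0].reshape(-1,2)
def pose():
    o=monitor.get_obs(); q=np.array(o["eef_rot"]); return np.array(o["eef_pos"]),R.from_quat(q[[1,2,3,0]]),o
def delta(target,Rt=None):
    p,r,o=pose(); print("shift units",np.round(r.inv().apply(np.array(target)-p)/0.06,3))
    if Rt is not None: print("turn units",np.round((r.inv()*Rt).as_rotvec(degrees=True)/8,3))
E
cat > a.py <<'E'
from h import *
p,r,o=pose(); print(o); print(r.as_matrix().round(3))
ims=[]
for n in ["top","scene"]:
    c=viewer.calibration(n); im=viewer.camera(n); cv2.imwrite(f"pics/{n}0.png",im)
    print(n,c)
    for k,z in [("bin",.125),("lid_press",.125),("offcut",.01),("square",.01),("disc",.01),("grind_head",.024),("nippers",.01),("marker",.012)]:
        try:
            for d in spotter.outline_of(n,k)[:2]:
                px=np.array(d["centre"])*[640,400]; print(k,round(d["score"],2),px.round(1),unproj(c,px,z).round(4)[0], d["region"].sum())
                np.save(f"{n}_{k}.npy",d["region"]) if d["score"]>.5 else 0
        except Exception as e: print(k,e)
E
python3 a.py
```

```text
{'time_s': 0.0, 'q': array([ 9.83706172e-01,  1.81576497e-01,  1.60799493e+00,  9.63188865e-06,
        1.35379366e+00, -2.06329980e-01]), 'dq': array([ 1.09388568e-03,  3.30962058e-04, -9.72424167e-05,  3.19325488e-04,
        4.48339884e-04, -5.06875261e-04]), 'joint_efforts': array([-7.75508415e-04, -4.44880700e+01, -3.51330078e+01, -3.63065274e-04,
        9.18249803e-03, -8.94186570e-06]), 'eef_pos': array([0.21335871, 0.53333541, 0.21607056]), 'eef_rot': array([-3.46757990e-04,  1.89233077e-01,  9.81931799e-01, -8.15572244e-04]), 'wrist_force': array([-0.17160616, -0.34230432,  0.16418712]), 'torque': array([-0.01426263,  0.04367702,  0.03505375]), 'opening': 1.000291381246133}
[[-0.928  0.372 -0.001]
 [ 0.372  0.928 -0.001]
 [ 0.    -0.002 -1.   ]]
top {'fovy': 48.77634202451924, 'cx': 321.78496851861485, 'cy': 206.395579599065, 'distortion': array([-0.00808118,  0.        ,  0.        ,  0.        ,  0.        ]), 'extrinsics': array([[ 1.06828792e-02, -9.89731694e-01,  1.42537890e-01,
         4.77382888e-01],
       [-9.99886665e-01, -9.06095836e-03,  1.20231246e-02,
      
[... 808 characters left out ...]
24,  1.42716959],
       [ 0.99680736,  0.06730617, -0.04295296,  0.06109862],
       [ 0.01717851, -0.7061485 , -0.70785535,  0.92595345],
       [ 0.        ,  0.        ,  0.        ,  1.        ]])}
bin 0.96 [297.6 181.7] [ 0.5955 -0.0432  0.125 ] 4430
lid_press 0.6 [292.7 171.1] [ 0.5536 -0.0619  0.125 ] 1713
offcut 0.61 [223.6 175.7] [ 0.471  -0.2977  0.01  ] 121
offcut 0.47 [300.1 168.2] [ 0.4119 -0.0571  0.01  ] 1679
square 0.82 [414.4 220.1] [0.6049 0.2992 0.01  ] 306
disc 0.77 [412.2 187.9] [0.4696 0.3039 0.01  ] 221
nippers 0.34 [293.3 180.8] [ 0.4734 -0.0721  0.01  ] 4386
marker 0.61 [352.4 257.7] [0.7566 0.1202 0.012 ] 176
marker 0.27 [295.8 185.6] [ 0.4964 -0.0615  0.012 ] 4340
```

```bash
python3 - <<'E'
import cv2
im=cv2.imread("pics/top0.png")[120:330,160:500]; cv2.imwrite("pics/top0c.png",cv2.resize(im,(800,494),interpolation=cv2.INTER_CUBIC))
E
```

```text
(no output)
```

View pics/top0c.png

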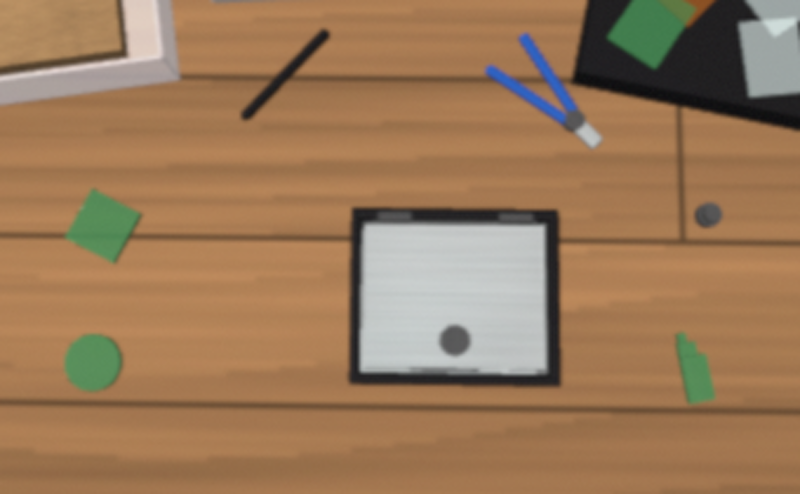

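The top view shows the bin in the middle with its thumb mark at about px (353, 264) and its hinge on the far side. The offcut is at about px (456, 276), its point towards top-left. The square and disc are on the left, the marker and nippers behind the bin, and the grind head at about px (461, 211).

```bash
cat > b.py <<'E'
from h import *
import itertools
from scipy.optimize import minimize, least_squares
c=viewer.calibration("top"); im=cv2.imread("pics/top0.png")
# bin: outer corners of mask
m=np.load("top_bin.npy").astype(np.uint8); print("bin rect px",cv2.minAreaRect(np.argwhere(m)[:,::-1].astype(np.float32)))
W=unproj(c,np.argwhere(m)[:,::-1],.125)[:,:2].astype(np.float32); print("bin rect w",cv2.minAreaRect(W))
# dark mark
g=im.max(2); roi=np.zeros_like(g); roi[250:278,335:372]=1
mk=(g<140)&(roi>0); n,l,s,ce=cv2.connectedComponentsWithStats(mk.astype(np.uint8)); print(s[1:],[unproj(c,x,.125).round(4) for x in ce[1:]])
# offcut silhouette fit
hsv=cv2.cvtColor(im,cv2.COLOR_BGR2HSV); gm=cv2.inRange(hsv,(45,60,40),(90,255,255)); r2=np.zeros_like(gm); r2[250:305,435:480]=1; gm=gm*r2
out=np.array([[-35,-13],[11,-13],[11,-5],[25,-5],[25,3],[35,3],[35,11],[25,11],[25,13],[-35,13]])/1000
S=8
def ren(p):
    a=p[2]; P=out@np.array([[np.cos(a),np.sin(a)],[-np.sin(a),np.cos(a)]])+p[:2]
    o=np.zeros((60*S,60*S),np.uint8)
    for z in (0,.01):
        q=(proj(c,np.c_[P,np.full(len(P),z)])-[425,245]+.5)*S; cv2.fillPoly(o,[q.round().astype(int)],255)
    return cv2.resize(o,(60,60),interpolation=cv2.INTER_AREA)/255.
t=cv2.GaussianBlur(gm[245:305,425:485].astype(float)/gm.max(),(0,0),.7)
f=lambda p:((cv2.GaussianBlur(ren(p),(0,0),.7)-t)**2).sum()
best=min((minimize(f,[.4667,-.303,a],method="Nelder-Mead",options=dict(initial_simplex=np.array([[.4667,-.303,a],[.472,-.303,a],[.4667,-.298,a],[.4667,-.303,a+.2]]))) for a in np.arange(-.8,.9,.2)),key=lambda r:r.fun)
print("offcut",best.x,best.fun,t.sum())
E
python3 b.py
```

```text
bin rect px ((352.220458984375, 245.86526489257812), (90.43043518066406, 75.3191146850586), 0.7161598801612854)
bin rect w ((0.5295065641403198, -0.05287798494100571), (0.19116562604904175, 0.15935884416103363), 89.91352081298828)
[[347 258  13  13 130]
 [336 277   1   1   1]
 [338 277  19   1  19]
 [358 277   5   1   5]] [array([[ 0.4899, -0.0547,  0.125 ]]), array([[ 0.463 , -0.0192,  0.125 ]]), array([[ 0.4632, -0.0423,  0.125 ]]), array([[ 0.4635, -0.0695,  0.125 ]])]
offcut [ 0.4678167  -0.30210543  0.17663387] 13.123221029387798 269.0
```

Emit:
move_arm:
  motion:
    - [[-0.8,-0.74,0],[0,0,-0.3],0]
    - [[-1.7,-1.55,0],[0,0,-0.8],0]
    - [[-2.6,-2.4,0],[0,0,-1.3],0]
    - [[-3.5,-3.25,0],[0,0,-1.8],0]
    - [[-4.4,-4.1,0],[0,0,-2.2],0]
    - [[-5.3,-4.95,0],[0,0,-2.5],0]
    - [[-6.2,-5.8,0],[0,0,-2.73],0]
    - [[-7.0,-6.5,0],[0,0,-2.73],0]
    - [[-7.7,-7.15,0.4],[0,0,-2.73],0]
    - [[-7.92,-7.38,0.7],[0,0,-2.73],0]

```text
time_s: 2.15
eef_pos: [0.4797, -0.0299, 0.186]
eef_rot: [0.002, 0.0, 1.0, -0.0]
wrist_force: [0.6, 0.8, 0.2]
opening: 0.004
```

```bash
cat > d.py <<'E'
from h import *
import sys
p,r,o=pose(); print(o["time_s"],p.round(4),r.as_matrix().round(3).tolist(),o["wrist_force"].round(2),o["opening"])
n=sys.argv[1]; im=viewer.camera(sys.argv[2]); cv2.imwrite(f"pics/{n}.png",im)
E
python3 d.py w1 wrist
```

```text
2.15 [ 0.4797 -0.0299  0.186 ] [[-1.0, 0.0, 0.003], [0.0, 1.0, -0.001], [-0.003, -0.001, -1.0]] [0.58 0.82 0.2 ] 0.004248169465888913
```

View pics/w1.png

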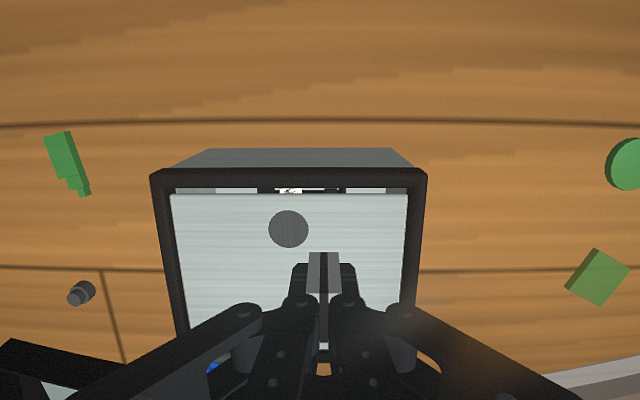

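Emit:
move_arm:
  motion:
    - [[0,0,0],[0,0,0],0]
    - [[0,0,0],[0,0,0],0]
    - [[0,0,0],[0,0,0],0]

```text
time_s: 2.58
eef_pos: [0.4781, -0.0263, 0.1857]
eef_rot: [0.001, -0.001, 1.0, -0.0]
wrist_force: [-0.4, -0.1, 0.8]
opening: -0.004
```

Emit:
move_arm:
  motion:
    - [[-0.1,-0.25,0.2],[0,0,0],0]
    - [[-0.2,-0.47,0.5],[0,0,0],0]
    - [[-0.2,-0.47,0.75],[0,0,0],0]
    - [[-0.2,-0.47,0.75],[0,0,0],0]
    - [[-0.2,-0.47,0.75],[0,0,0],0]
    - [[-0.2,-0.47,0.75],[0,0,0],0]

```text
time_s: 3.32
eef_pos: [0.4905, -0.0556, 0.1408]
eef_rot: [0.001, -0.0, 1.0, -0.0]
wrist_force: [0.0, 0.2, 0.4]
opening: 0.001
```

Emit:
move_arm:
  motion:
    - [[0,0,0.02],[0,0,0],0]
    - [[0,0,0.04],[0,0,0],0]
    - [[0,0,0.06],[0,0,0],0]
    - [[0,0,0.08],[0,0,0],0]
    - [[0,0,0.1],[0,0,0],0]
    - [[0,0,0.12],[0,0,0],0]
    - [[0,0,0.14],[0,0,0],0]
    - [[0,0,0.16],[0,0,0],0]
    - [[0,0,0.18],[0,0,0],0]
    - [[0,0,0.19],[0,0,0],0]

```text
time_s: 4.58
eef_pos: [0.4901, -0.0557, 0.1286]
eef_rot: [-0.0, -0.0, 1.0, 0.0]
wrist_force: [0.9, -0.4, -0.3]
opening: -0.001
```

Emit:
move_arm:
  motion:
    - [[0,0,0.015],[0,0,0],0]
    - [[0,0,0.03],[0,0,0],0]

```text
time_s: 4.82
eef_pos: [0.4901, -0.0557, 0.1269]
eef_rot: [0.0, -0.0, 1.0, -0.0]
wrist_force: [-0.3, 0.4, 0.6]
opening: 0.003
```

Emit:
move_arm:
  motion:
    - [[0,0,0.012],[0,0,0],0]
    - [[0,0,0.024],[0,0,0],0]

```text
time_s: 5.08
eef_pos: [0.4901, -0.0557, 0.1254]
eef_rot: [-0.0, -0.0, 1.0, -0.0]
wrist_force: [-0.8, 0.2, 0.3]
opening: -0.002
```

```bash
python3 d.py w2 wrist; python3 - <<'E'
import cv2
im=cv2.imread("pics/w2.png")[100:330,130:450]; cv2.imwrite("pics/w2c.png",cv2.resize(im,(800,575)))
E
```

```text
5.075 [ 0.4901 -0.0557  0.1254] [[-1.0, -0.0, -0.0], [-0.0, 1.0, -0.0], [0.0, -0.0, -1.0]] [-0.81  0.22  0.27] -0.0020581108684530544
```

View pics/w2c.png

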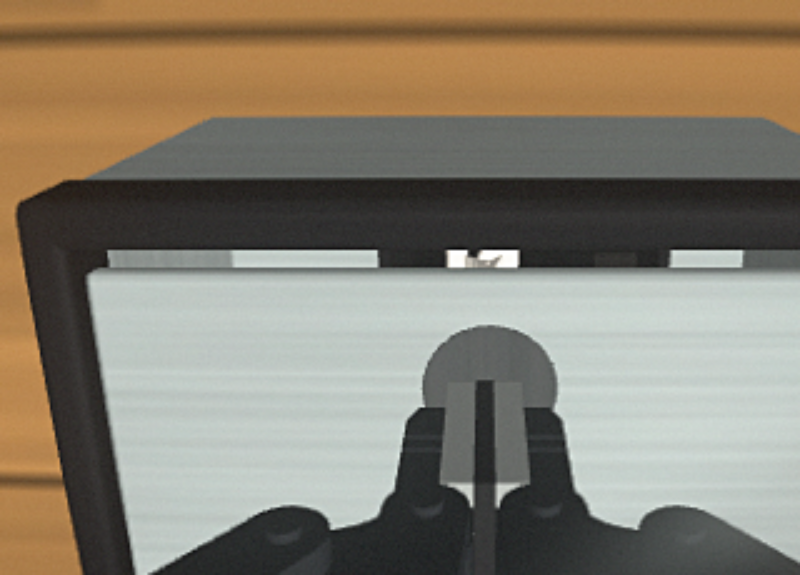

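The wrist view shows the closed fingertips, with their front edge at about crop (487, 381), and the mark centred near (490, 385). I'll work out the gap from the camera model.

```bash
python3 - <<'E'
from h import *
c=viewer.calibration("wrist"); p,r,o=pose()
f=lambda x,y:[130+x*.4,100+y*.4]
print("cam",np.array(c["extrinsics"])[:3,3].round(3), o["wrist_force"])
for z in (.117,.125): print(z,unproj(c,[f(490,388),f(440,483),f(490,381),f(422,385),f(557,385),f(90,270),f(490,326)],z).round(4).tolist())
print("proj tip ctr, front edge", [((q-[130,100])/.4).round(0).tolist() for q in proj(c,[p-[0,0,.008],p-[.011,0,.008],p+[.011,0,-.008],[.4645,-.0528,.125],[.4895,-.0528,.125]])])
E
```

```text
cam [ 0.412 -0.056  0.282] [-0.01243487 -0.00281954  0.64958366]
0.117 [[0.4942, -0.0548, 0.117], [0.5181, -0.066, 0.117], [0.4926, -0.0548, 0.117], [0.4935, -0.0695, 0.117], [0.4935, -0.0402, 0.117], [0.4673, -0.1389, 0.117], [0.4797, -0.0548, 0.117]]
0.125 [[0.4902, -0.0548, 0.125], [0.513, -0.0655, 0.125], [0.4886, -0.0548, 0.125], [0.4896, -0.0689, 0.125], [0.4896, -0.041, 0.125], [0.4646, -0.1349, 0.125], [0.4764, -0.0549, 0.125]]
proj tip ctr, front edge [[486.0, 371.0], [486.0, 324.0], [486.0, 417.0], [501.0, 270.0], [500.0, 385.0]]
```

Emit:
move_arm:
  motion:
    - [[0,0,0.015],[0,0,0],0]
    - [[0,0,0.03],[0,0,0],0]
    - [[0,0,0.045],[0,0,0],0]
    - [[0,0,0.06],[0,0,0],0]

```text
time_s: 5.62
eef_pos: [0.4901, -0.0557, 0.1218]
eef_rot: [0.0, -0.0, 1.0, -0.0]
wrist_force: [0.8, 0.7, -0.3]
opening: -0.001
```

```bash
python3 d.py w3 wrist;python3 d.py s3 scene; python3 - <<'E'
import cv2,numpy as np
a=cv2.imread("pics/w3.png")[100:330,130:450]; b=cv2.imread("pics/s3.png")[90:260,200:436]
cv2.imwrite("pics/c3.png",np.hstack([cv2.resize(a,(400,288)),cv2.resize(b,(400,288))]))
E
```

```text
5.625 [ 0.4901 -0.0557  0.1218] [[-1.0, -0.0, 0.0], [-0.0, 1.0, -0.0], [-0.0, -0.0, -1.0]] [ 0.79  0.74 -0.32] -0.0012373854732080876
5.675 [ 0.49   -0.0557  0.1217] [[-1.0, -0.0, -0.0], [-0.0, 1.0, 0.0], [0.0, 0.0, -1.0]] [-0.34  0.77  0.09] 0.0026077988209053087
```

View pics/c3.png

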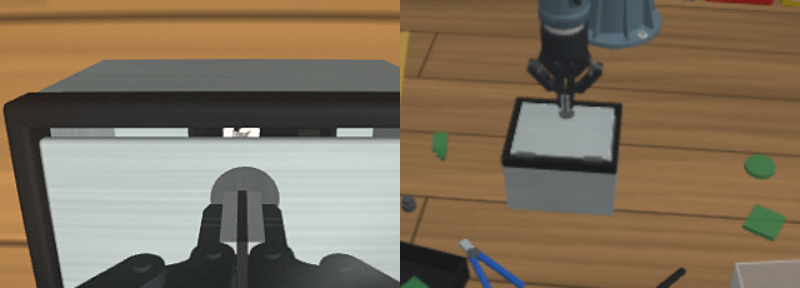

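The fingertip seems just above the mark centre and the lid is still flush, so I'll keep going down in small steps.

Emit:
move_arm:
  motion:
    - [[0,0,0.015],[0,0,0],0]
    - [[0,0,0.03],[0,0,0],0]
    - [[0,0,0.045],[0,0,0],0]
    - [[0,0,0.06],[0,0,0],0]

```text
time_s: 6.22
eef_pos: [0.4901, -0.0557, 0.1182]
eef_rot: [-0.0, -0.0, 1.0, -0.0]
wrist_force: [0.2, 1.0, 0.4]
opening: -0.006
```

Emit:
move_arm:
  motion:
    - [[0,0,0.015],[0,0,0],0]
    - [[0,0,0.03],[0,0,0],0]
    - [[0,0,0.045],[0,0,0],0]
    - [[0,0,0.06],[0,0,0],0]

```text
time_s: 6.72
eef_pos: [0.4901, -0.0557, 0.1146]
eef_rot: [-0.0, -0.0, 1.0, 0.0]
wrist_force: [0.6, -0.8, 0.6]
opening: -0.001
```

```bash
for i in 1 2 3; do python3 d.py w4 wrist; done; python3 - <<'E'
import cv2,numpy as np
# lid front-edge row along a column in w2,w3,w4
for n in ("w2","w3","w4"):
    g=cv2.imread(f"pics/{n}.png",0); print(n,[int(g[r,200:215].mean()) for r in range(190,225)])
E
```

```text
6.725 [ 0.4901 -0.0557  0.1146] [[-1.0, -0.0, -0.0], [-0.0, 1.0, 0.0], [0.0, 0.0, -1.0]] [ 0.61 -0.81  0.56] -0.0007121267288456677
6.775 [ 0.49   -0.0557  0.1145] [[-1.0, -0.0, -0.0], [-0.0, 1.0, 0.0], [0.0, 0.0, -1.0]] [0.31 0.56 0.6 ] -0.0013817499507305024
6.825 [ 0.49   -0.0556  0.1145] [[-1.0, -0.0, -0.0], [-0.0, 1.0, 0.0], [0.0, 0.0, -1.0]] [-1.3   0.78  0.  ] -0.0020088954298989247
w2 [45, 45, 46, 46, 46, 46, 46, 45, 40, 25, 154, 149, 145, 144, 144, 145, 151, 97, 123, 151, 179, 185, 192, 201, 198, 195, 196, 195, 195, 196, 195, 196, 195, 196, 199]
w3 [45, 45, 46, 45, 46, 46, 46, 47, 46, 45, 42, 31, 114, 151, 147, 145, 145, 146, 151, 104, 114, 140, 173, 183, 189, 200, 199, 198, 197, 196, 196, 196, 197, 197, 196]
w4 [43, 46, 48, 47, 46, 46, 47, 46, 47, 46, 46, 47, 48, 47, 46, 41, 28, 161, 151, 147, 146, 147, 148, 153, 102, 112, 137, 164, 183, 190, 198, 204, 201, 199, 200]
```

Emit:
move_arm:
  motion:
    - [[0,0,0.015],[0,0,0],0]
    - [[0,0,0.03],[0,0,0],0]
    - [[0,0,0.045],[0,0,0],0]
    - [[0,0,0.06],[0,0,0],0]

```text
time_s: 7.38
eef_pos: [0.4901, -0.0557, 0.111]
eef_rot: [-0.0, -0.0, 1.0, 0.0]
wrist_force: [1.0, -0.1, 0.9]
opening: 0.001
```

```bash
python3 d.py w5 wrist; python3 - <<'E'
import cv2,numpy as np
from h import *
g=cv2.imread(f"pics/w5.png",0); print([int(g[r,200:215].mean()) for r in range(200,230)])
a=cv2.imread("pics/w5.png")[180:300,260:400]; cv2.imwrite("pics/w5c.png",cv2.resize(a,(560,480)))
p,r,o=pose(); c=viewer.calibration("wrist")
print(proj(c,[p+[-.011,0,-.008],p+[-.011,0,.012],p+[-.011,0,.02]]))
E
```

```text
7.375 [ 0.4901 -0.0557  0.111 ] [[-1.0, -0.0, -0.0], [-0.0, 1.0, 0.0], [0.0, 0.0, -1.0]] [ 1.05 -0.14  0.91] 0.0014699775068342297
[46, 47, 47, 46, 48, 47, 47, 43, 35, 87, 158, 150, 147, 148, 148, 151, 133, 101, 126, 151, 178, 187, 194, 202, 205, 202, 200, 201, 200, 200]
[[324.37389719 229.51371767]
 [324.49256197 245.59105973]
 [324.54820483 253.14273725]]
```

View pics/w5c.png

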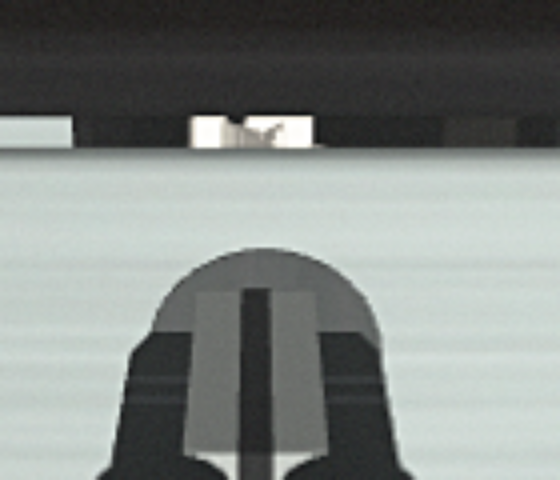

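The front edge of the tip is at px row 252. If the pads reach 11 mm ahead of the TCP, that puts the tip about 5 mm above the lid, which is still flush.

Emit:
move_arm:
  motion:
    - [[0,0,0.015],[0,0,0],0]
    - [[0,0,0.03],[0,0,0],0]
    - [[0,0,0.045],[0,0,0],0]
    - [[0,0,0.06],[0,0,0],0]

```text
time_s: 7.92
eef_pos: [0.4902, -0.0557, 0.1075]
eef_rot: [0.0, -0.0, 1.0, -0.0]
wrist_force: [-0.7, 0.5, 1.9]
opening: -0.003
```

Emit:
move_arm:
  motion:
    - [[0,0,0.015],[0,0,0],0]
    - [[0,0,0.03],[0,0,0],0]
    - [[0,0,0.045],[0,0,0],0]

```text
time_s: 8.3
eef_pos: [0.4903, -0.0557, 0.1048]
eef_rot: [0.0, -0.0, 1.0, -0.0]
wrist_force: [0.2, 0.5, 2.1]
opening: -0.001
```

Emit:
move_arm:
  motion:
    - [[0,0,0.008],[0,0,0],0]

```text
time_s: 8.43
eef_pos: [0.4903, -0.0557, 0.1043]
eef_rot: [0.0, -0.0, 1.0, -0.0]
wrist_force: [0.7, -0.4, 3.2]
opening: 0.002
```

```bash
python3 d.py w6 wrist; python3 - <<'E'
import cv2
g=cv2.imread(f"pics/w6.png",0); print([int(g[r,200:215].mean()) for r in range(200,245)])
E
```

```text
8.425 [ 0.4903 -0.0557  0.1043] [[-1.0, -0.0, 0.0], [-0.0, 1.0, -0.0], [-0.0, -0.0, -1.0]] [ 0.68 -0.38  3.17] 0.00152871458532635
[49, 47, 48, 48, 48, 48, 49, 49, 48, 49, 49, 46, 39, 57, 167, 159, 104, 116, 146, 179, 190, 198, 209, 210, 208, 206, 207, 206, 206, 207, 208, 207, 206, 207, 209, 212, 211, 211, 211, 209, 208, 208, 210, 208, 206]
```

Emit:
move_arm:
  motion:
    - [[0,0,0.008],[0,0,0],0]

```text
time_s: 8.6
eef_pos: [0.4903, -0.0557, 0.104]
eef_rot: [0.0, -0.0, 1.0, -0.0]
wrist_force: [0.9, 0.4, 2.9]
opening: 0.003
```

Emit:
move_arm:
  motion:
    - [[0,0,0.008],[0,0,0],0]

```text
time_s: 8.72
eef_pos: [0.4903, -0.0557, 0.1034]
eef_rot: [0.0, -0.0, 1.0, -0.0]
wrist_force: [0.7, 0.7, 2.5]
opening: 0.003
```

Emit:
move_arm:
  motion:
    - [[0,0,0.008],[0,0,0],0]

```text
time_s: 8.85
eef_pos: [0.4903, -0.0557, 0.1029]
eef_rot: [0.0, -0.0, 1.0, -0.0]
wrist_force: [0.6, 1.1, 1.6]
opening: 0.001
```

Emit:
move_arm:
  motion:
    - [[0,0,0.008],[0,0,0],0]

```text
time_s: 8.98
eef_pos: [0.4904, -0.0557, 0.1026]
eef_rot: [0.0, -0.0, 1.0, -0.0]
wrist_force: [0.6, 0.8, 5.6]
opening: 0.002
```

Emit:
move_arm:
  motion:
    - [[0,0,0.003],[0,0,0],0]

```text
time_s: 9.1
eef_pos: [0.4904, -0.0557, 0.1026]
eef_rot: [0.0, -0.0, 1.0, -0.0]
wrist_force: [-0.0, 0.7, 6.2]
opening: 0.002
```

Emit:
move_arm:
  motion:
    - [[0,0,0.004],[0,0,0],0]

```text
time_s: 9.22
eef_pos: [0.4904, -0.0557, 0.1025]
eef_rot: [0.0, -0.0, 1.0, -0.0]
wrist_force: [-0.5, 0.6, 7.3]
opening: -0.003
```

Emit:
move_arm:
  motion:
    - [[0,0,-0.1],[0,0,0],0]
    - [[0.1,0,-0.5],[0,0,0],0]
    - [[0.6,0,-1.3],[0,0,0],0]
    - [[1.3,0,-1.9],[0,0,0],0]
    - [[1.9,0,-2.4],[0,0,0],0]
    - [[1.9,0,-2.4],[0,0,0],0]
    - [[1.9,0,-2.4],[0,0,0],0]
    - [[1.9,0,-2.4],[0,0,0],0]

```text
time_s: 10.22
eef_pos: [0.3759, -0.0555, 0.2447]
eef_rot: [-0.001, -0.0, 1.0, 0.001]
wrist_force: [-0.6, -1.0, -1.0]
opening: -0.001
```

```bash
python3 d.py t7 top; python3 - <<'E'
import cv2
im=cv2.imread("pics/t7.png")[150:300,280:500]; cv2.imwrite("pics/t7c.png",cv2.resize(im,(660,450)))
E
```

```text
10.225 [ 0.3759 -0.0555  0.2447] [[-1.0, -0.001, -0.003], [-0.001, 1.0, 0.001], [0.003, 0.001, -1.0]] [-0.59 -1.01 -1.03] -0.000691011814312087
```

View pics/t7c.png

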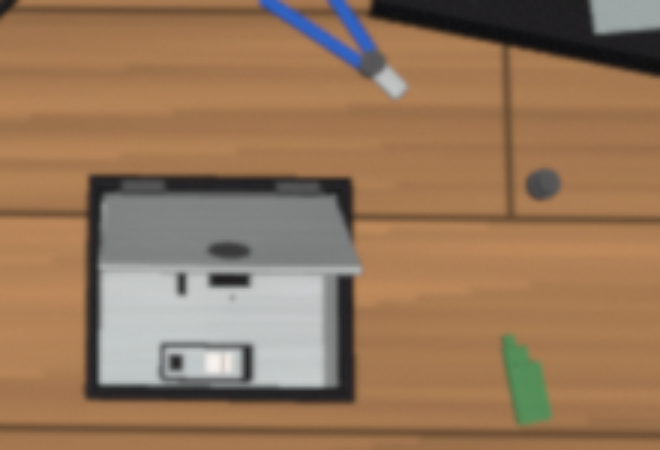

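The top view shows the lid swinging up: the catch has let go. The offcut is at crop (527, 378), untouched. Now I'll go above it.

Emit:
move_arm:
  motion:
    - [[-0.2,-0.9,0],[0,0,-0.3],50]
    - [[-0.5,-1.8,0],[0,0,-0.8],50]
    - [[-0.8,-2.7,0],[0,0,-1.26],50]
    - [[-1.1,-3.5,0.3],[0,0,-1.26],50]
    - [[-1.37,-4.14,0.9],[0,0,-1.26],50]
    - [[-1.37,-4.14,1.7],[0,0,-1.26],50]
    - [[-1.37,-4.14,2.4],[0,0,-1.26],50]
    - [[-1.37,-4.14,2.4],[0,0,-1.26],50]
    - [[-1.37,-4.14,2.4],[0,0,-1.26],50]
    - [[-1.37,-4.14,2.4],[0,0,-1.26],50]

```text
time_s: 11.52
eef_pos: [0.4597, -0.3051, 0.1042]
eef_rot: [0.001, -0.088, 0.996, -0.001]
wrist_force: [0.5, 0.2, 0.4]
opening: 0.501
```

```bash
python3 d.py w8 wrist; python3 - <<'E'
from h import *
c=viewer.calibration("wrist"); p,r,o=pose()
out=np.array([[-35,-13],[11,-13],[11,-5],[25,-5],[25,3],[35,3],[35,11],[25,11],[25,13],[-35,13]])/1000
a=.1766; P=out@np.array([[np.cos(a),np.sin(a)],[-np.sin(a),np.cos(a)]])+[.4678,-.3021]
im=cv2.imread("pics/w8.png"); cv2.polylines(im,[proj(c,np.c_[P,np.full(10,.01)]).round().astype(int)],True,(0,0,255),1)
cv2.imwrite("pics/w8o.png",im)
E
```

```text
11.525 [ 0.4597 -0.3051  0.1042] [[-0.984, -0.176, 0.003], [-0.176, 0.984, -0.003], [-0.002, -0.003, -1.0]] [0.45 0.25 0.42] 0.5014364148491232
```

View pics/w8o.png

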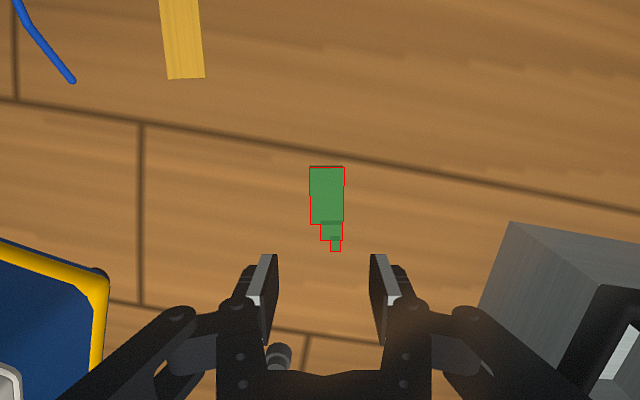

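The wrist view shows the red model outline lying exactly on the offcut, with the jaws symmetric about it (px 274 and 372). I'll go down, with a force check near the bench.

Emit:
move_arm:
  motion:
    - [[0,0,0.4],[0,0,0],50]
    - [[0,0,0.8],[0,0,0],50]
    - [[0,0,1.1],[0,0,0],50]
    - [[0,0,1.3],[0,0,0],50]
    - [[0,0,1.45],[0,0,0],50]
    - [[0,0,1.5],[0,0,0],50]
    - [[0,0,1.5],[0,0,0],50]

```text
time_s: 12.45
eef_pos: [0.4585, -0.3042, 0.0121]
eef_rot: [0.0, -0.088, 0.996, -0.0]
wrist_force: [0.5, -0.7, 0.3]
opening: 0.499
```

Emit:
move_arm:
  motion:
    - [[0,0,0.05],[0,0,0],50]
    - [[0,0,0.1],[0,0,0],50]
    - [[0,0,0.15],[0,0,0],50]

```text
time_s: 12.82
eef_pos: [0.4585, -0.3041, 0.0029]
eef_rot: [0.0, -0.088, 0.996, -0.0]
wrist_force: [-0.1, -0.0, 0.1]
opening: 0.502
```

Emit:
move_arm:
  motion:
    - [[0,0,0.05],[0,0,0],50]
    - [[0,0,0.1],[0,0,0],50]
    - [[0,0,0.15],[0,0,0],50]
    - [[0,0,0.18],[0,0,0],50]
    - [[0,0,0.18],[0,0,0],50]

```text
time_s: 13.45
eef_pos: [0.4583, -0.304, -0.008]
eef_rot: [-0.0, -0.088, 0.996, 0.0]
wrist_force: [0.4, -0.0, -1.0]
opening: 0.497
```

```bash
python3 d.py w9 wrist; python3 - <<'E'
import cv2
im=cv2.imread("pics/w9.png")[200:380,220:430]; cv2.imwrite("pics/w9c.png",cv2.resize(im,(630,540)))
E
```

```text
13.45 [ 0.4583 -0.304  -0.008 ] [[-0.984, -0.175, -0.0], [-0.175, 0.984, 0.0], [0.0, 0.0, -1.0]] [ 0.35 -0.   -0.96] 0.49680897969026533
```

View pics/w9c.png

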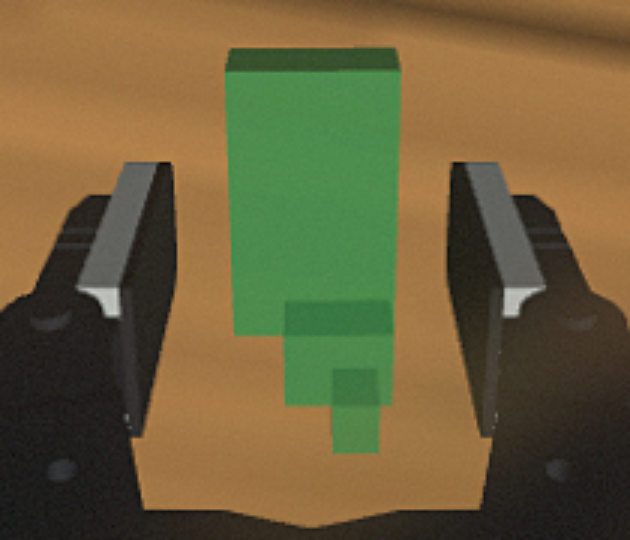

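The pads straddle the full-width part, with their front edges about 19 mm behind the middle of the offcut. I'll go about 5 mm lower, check the force and close.

Emit:
move_arm:
  motion:
    - [[0,0,0.03],[0,0,0],50]
    - [[0,0,0.06],[0,0,0],50]
    - [[0,0,0.08],[0,0,0],50]

```text
time_s: 13.88
eef_pos: [0.4583, -0.304, -0.0128]
eef_rot: [-0.0, -0.088, 0.996, 0.0]
wrist_force: [0.6, 0.3, -0.4]
opening: 0.501
```

Emit:
move_arm:
  motion:
    - [[0,0,-0.01],[0,0,0],40]
    - [[0,0,-0.01],[0,0,0],20]
    - [[0,0,-0.01],[0,0,0],0]
    - [[0,0,-0.01],[0,0,0],0]
    - [[0,0,-0.01],[0,0,0],0]
    - [[0,0,-0.01],[0,0,0],0]

```text
time_s: 14.62
eef_pos: [0.4587, -0.3044, -0.0117]
eef_rot: [0.0, -0.088, 0.996, -0.0]
wrist_force: [-0.4, -0.3, 5.0]
opening: 0.276
```

Emit:
move_arm:
  motion:
    - [[0,0,-0.4],[0,0,0],0]
    - [[0,0,-1.2],[0,0,0],0]
    - [[0,0,-2.1],[0,0,0],0]
    - [[0,0,-3.0],[0,0,0],0]
    - [[-0.3,0.6,-3.4],[0,0,0.4],0]
    - [[-0.7,1.4,-3.5],[0,0,0.8],0]
    - [[-1.1,2.2,-3.5],[0,0,1.26],0]
    - [[-1.5,3.0,-3.5],[0,0,1.26],0]
    - [[-1.8,3.6,-3.5],[0,0,1.26],0]
    - [[-1.96,3.9,-3.5],[0,0,1.26],0]

```text
time_s: 15.88
eef_pos: [0.5329, -0.0507, 0.1973]
eef_rot: [-0.001, -0.001, 1.0, 0.0]
wrist_force: [0.4, -0.5, -1.5]
opening: 0.282
```

```bash
python3 d.py w10 wrist
```

```text
15.875 [ 0.5329 -0.0507  0.1973] [[-1.0, -0.003, -0.001], [-0.003, 1.0, 0.001], [0.001, 0.001, -1.0]] [ 0.37 -0.54 -1.55] 0.28188292750736615
```

View pics/w10.png

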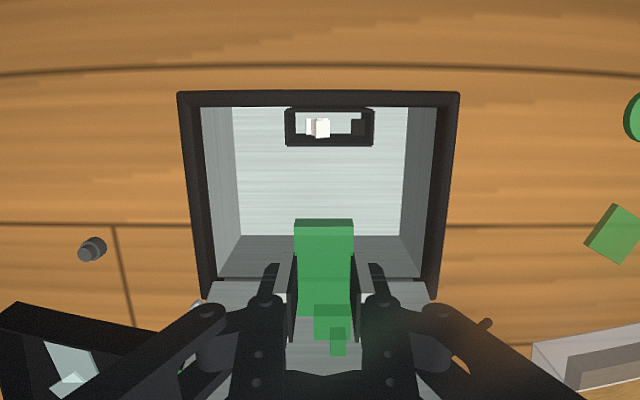

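The wrist view shows the offcut held firmly over the free mouth, with the latch case at px (330, 127), well away from it. Lower and release.

Emit:
move_arm:
  motion:
    - [[0,0,0.4],[0,0,0],0]
    - [[0,0,0.9],[0,0,0],0]
    - [[0,0,1.4],[0,0,0],0]
    - [[0,0,1.75],[0,0,0],0]
    - [[0,0,1.9],[0,0,0],0]
    - [[0,0,1.9],[0,0,0],0]
    - [[0,0,1.9],[0,0,0],50]
    - [[0,0,1.9],[0,0,0],50]
    - [[0,0,1.9],[0,0,0],50]
    - [[0,0,1.9],[0,0,0],50]

```text
time_s: 17.18
eef_pos: [0.5333, -0.0531, 0.0843]
eef_rot: [0.0, -0.0, 1.0, -0.0]
wrist_force: [-0.3, -0.8, 0.5]
opening: 0.498
```

Emit:
move_arm:
  motion:
    - [[0,0,-0.3],[0,0,0],50]
    - [[0.2,0,-1.0],[0,0,0],50]
    - [[0.6,0,-1.8],[0,0,0],0]
    - [[1.2,0,-2.6],[0,0,0],0]
    - [[1.8,0,-3.2],[0,0,0],0]
    - [[2.2,0,-3.6],[0,0,0],0]
    - [[2.2,0,-3.6],[0,0,0],0]

```text
time_s: 18.05
eef_pos: [0.4016, -0.0536, 0.3033]
eef_rot: [0.003, 0.0, 1.0, -0.001]
wrist_force: [0.1, -0.8, -1.1]
opening: -0.006
```

```bash
python3 d.py t11 top; python3 d.py s11 scene; python3 - <<'E'
import cv2,numpy as np
a=cv2.imread("pics/t11.png")[170:300,280:440]; b=cv2.imread("pics/s11.png")[90:250,210:407]
cv2.imwrite("pics/c11.png",np.hstack([cv2.resize(a,(400,325)),cv2.resize(b,(400,325))]))
E
```

```text
18.05 [ 0.4016 -0.0536  0.3033] [[-1.0, 0.0, 0.006], [0.0, 1.0, -0.003], [-0.006, -0.003, -1.0]] [ 0.05 -0.75 -1.07] -0.005596269133990388
18.1 [ 0.4017 -0.0534  0.3016] [[-1.0, 0.0, 0.004], [0.0, 1.0, -0.002], [-0.004, -0.002, -1.0]] [ 0.61  0.58 -0.53] -0.0007395549941687972
```

View pics/c11.png

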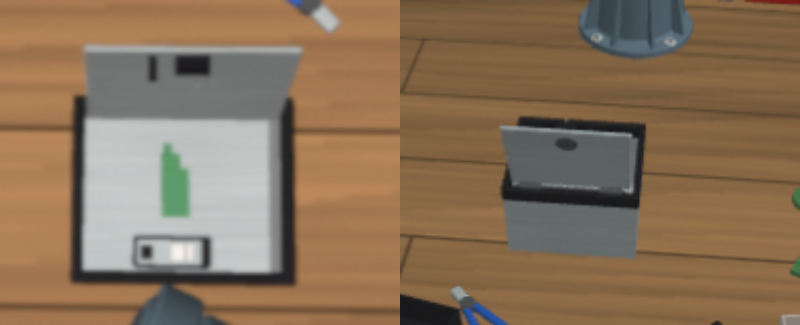

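The top view shows the offcut flat in the bin behind the latch case, and the lid standing fully open. Next I go over the lid and down behind it.

Emit:
move_arm:
  motion:
    - [[-0.4,0,-0.6],[0,0,0],0]
    - [[-1.2,0,-0.8],[0,0,0],0]
    - [[-2.1,0,-0.8],[0,0,0],0]
    - [[-3.0,0,-0.8],[0,0,0],0]
    - [[-3.9,0,-0.8],[0,0,0],0]
    - [[-4.7,0,-0.8],[0,0,0],0]
    - [[-5.1,0,-0.7],[0,0,0],0]
    - [[-5.2,0,-0.3],[0,0,0],0]
    - [[-5.2,0,0.1],[0,0,0],0]
    - [[-5.2,0,0.1],[0,0,0],0]

```text
time_s: 19.4
eef_pos: [0.7119, -0.0523, 0.2882]
eef_rot: [-0.004, -0.0, 1.0, 0.001]
wrist_force: [-0.3, -0.2, 0.4]
opening: 0.001
```

```bash
python3 d.py s12 scene; python3 - <<'E'
from h import *
c=viewer.calibration("scene"); p,r,o=pose(); im=cv2.imread("pics/s12.png")
print(proj(c,[p+[0,0,.015],p,[.5945,-.053,.125]]).round(0)); delta([.700,-.0535,.225])
b=im[40:260,180:450]
cv2.imwrite("pics/s12c.png",cv2.resize(b,(675,550)))
E
```

```text
19.4 [ 0.7119 -0.0523  0.2882] [[-1.0, -0.001, -0.008], [-0.001, 1.0, 0.002], [0.008, 0.002, -1.0]] [-0.25 -0.17  0.39] 0.0008271067448289429
[[287. 159.]
 [287. 164.]
 [294. 181.]]
shift units [ 0.206 -0.017  1.098]
```

View pics/s12c.png

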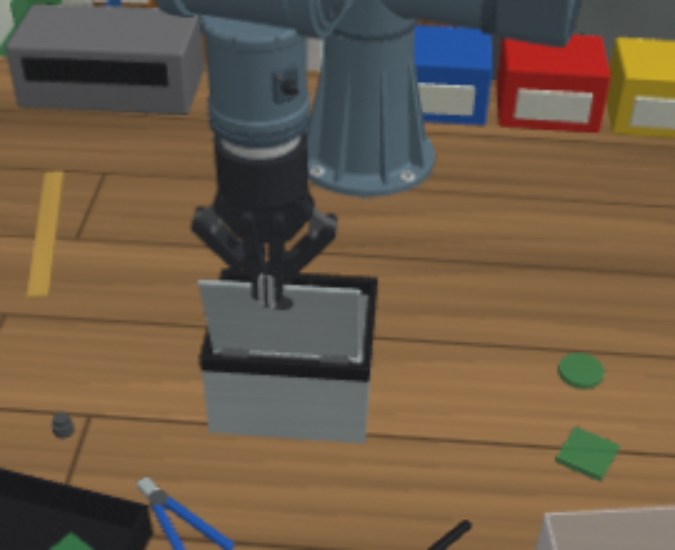

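The gripper is behind the open lid, above its edge and well clear of it. I'll go down, then push it slowly upright.

Emit:
move_arm:
  motion:
    - [[0,0,0.4],[0,0,0],0]
    - [[0,0,0.8],[0,0,0],0]
    - [[0.2,0,1.05],[0,0,0],0]
    - [[0.5,0,1.05],[0,0,0],0]
    - [[0.8,0,1.05],[0,0,0],0]
    - [[1.0,0,1.05],[0,0,0],0]
    - [[1.15,0,1.05],[0,0,0],0]
    - [[1.3,0,1.05],[0,0,0],0]
    - [[1.3,0,1.05],[0,0,0],0]

```text
time_s: 20.58
eef_pos: [0.6353, -0.0531, 0.2315]
eef_rot: [0.001, -0.0, 1.0, -0.0]
wrist_force: [1.0, 0.1, 1.7]
opening: -0.001
```

Emit:
move_arm:
  motion:
    - [[0.1,0,0.05],[0,0,0],0]
    - [[0.2,0,0.08],[0,0,0],0]
    - [[0.3,0,0.11],[0,0,0],0]
    - [[0.4,0,0.11],[0,0,0],0]
    - [[0.5,0,0.11],[0,0,0],0]

```text
time_s: 21.2
eef_pos: [0.6045, -0.053, 0.224]
eef_rot: [-0.0, -0.0, 1.0, 0.0]
wrist_force: [1.9, 0.5, -1.2]
opening: -0.0
```

Now follow the arc, with the lid at about 90 degrees going to 40.

Emit:
move_arm:
  motion:
    - [[0.15,0,0.0],[0,0,0],0]
    - [[0.32,0,0.02],[0,0,0],0]
    - [[0.48,0,0.05],[0,0,0],0]
    - [[0.64,0,0.1],[0,0,0],0]
    - [[0.79,0,0.16],[0,0,0],0]
    - [[0.94,0,0.24],[0,0,0],0]
    - [[1.08,0,0.33],[0,0,0],0]
    - [[1.21,0,0.43],[0,0,0],0]
    - [[1.34,0,0.55],[0,0,0],0]
    - [[1.45,0,0.67],[0,0,0],0]

```text
time_s: 22.45
eef_pos: [0.5175, -0.0532, 0.1836]
eef_rot: [-0.0, -0.0, 1.0, -0.0]
wrist_force: [1.1, 0.3, 2.0]
opening: 0.002
```

Emit:
move_arm:
  motion:
    - [[0.1,0,0.13],[0,0,0],0]
    - [[0.19,0,0.27],[0,0,0],0]
    - [[0.27,0,0.42],[0,0,0],0]
    - [[0.33,0,0.57],[0,0,0],0]
    - [[0.38,0,0.73],[0,0,0],0]
    - [[0.42,0,0.88],[0,0,0],0]
    - [[0.44,0,0.98],[0,0,0],0]
    - [[0.45,0,1.05],[0,0,0],0]

```text
time_s: 23.45
eef_pos: [0.4913, -0.0531, 0.1209]
eef_rot: [0.0, -0.0, 1.0, 0.0]
wrist_force: [1.8, 0.4, 1.0]
opening: 0.0
```

Emit:
move_arm:
  motion:
    - [[0.01,0,0.03],[0,0,0],0]
    - [[0.02,0,0.06],[0,0,0],0]
    - [[0.02,0,0.09],[0,0,0],0]
    - [[0.02,0,0.12],[0,0,0],0]
    - [[0.02,0,0.15],[0,0,0],0]
    - [[0.02,0,0.175],[0,0,0],0]
    - [[0.02,0,0.195],[0,0,0],0]
    - [[0.02,0,0.215],[0,0,0],0]
    - [[0.02,0,0.235],[0,0,0],0]
    - [[0.02,0,0.25],[0,0,0],0]

```text
time_s: 24.7
eef_pos: [0.49, -0.0531, 0.1061]
eef_rot: [0.0, -0.0, 1.0, -0.0]
wrist_force: [1.5, 0.2, 2.2]
opening: 0.001
```

Emit:
move_arm:
  motion:
    - [[0,0,0.015],[0,0,0],0]
    - [[0,0,0.03],[0,0,0],0]
    - [[0,0,0.038],[0,0,0],0]

```text
time_s: 25.08
eef_pos: [0.49, -0.0531, 0.1038]
eef_rot: [0.0, -0.0, 1.0, -0.0]
wrist_force: [0.4, 0.3, 2.1]
opening: 0.002
```

Emit:
move_arm:
  motion:
    - [[0,0,0.008],[0,0,0],0]

```text
time_s: 25.2
eef_pos: [0.49, -0.0531, 0.1034]
eef_rot: [0.0, -0.0, 1.0, -0.0]
wrist_force: [1.2, -0.1, 2.2]
opening: -0.001
```

Emit:
move_arm:
  motion:
    - [[0,0,0.006],[0,0,0],0]

```text
time_s: 25.32
eef_pos: [0.49, -0.0531, 0.1031]
eef_rot: [0.0, -0.0, 1.0, -0.0]
wrist_force: [1.6, -0.5, 2.3]
opening: -0.001
```

Emit:
move_arm:
  motion:
    - [[0,0,0.008],[0,0,0],0]

```text
time_s: 25.45
eef_pos: [0.49, -0.0531, 0.1027]
eef_rot: [0.0, -0.0, 1.0, -0.0]
wrist_force: [0.7, -0.1, 5.5]
opening: 0.005
```

Emit:
move_arm:
  motion:
    - [[0,0,0.006],[0,0,0],0]

```text
time_s: 25.58
eef_pos: [0.4901, -0.0531, 0.1025]
eef_rot: [0.0, -0.0, 1.0, -0.0]
wrist_force: [-0.0, 0.4, 6.5]
opening: -0.004
```

Emit:
move_arm:
  motion:
    - [[0,0,0.004],[0,0,0],0]
    - [[0,0,-0.03],[0,0,0],0]
    - [[0,0,-0.07],[0,0,0],0]
    - [[0,0,-0.12],[0,0,0],0]
    - [[0,0,-0.2],[0,0,0],0]
    - [[0,0,-0.4],[0,0,0],0]
    - [[0.5,0,-1.2],[0,0,0],0]
    - [[1.2,0,-1.9],[0,0,0],0]
    - [[1.9,0,-2.5],[0,0,0],0]
    - [[1.9,0,-2.5],[0,0,0],0]

```text
time_s: 26.82
eef_pos: [0.3761, -0.0537, 0.2562]
eef_rot: [0.004, 0.0, 1.0, -0.002]
wrist_force: [0.1, 0.5, -0.4]
opening: 0.004
```

Emit:
move_arm:
  motion:
    - [[0,0,0],[0,0,0],0]
    - [[0,0,0],[0,0,0],0]
    - [[0,0,0],[0,0,0],0]
    - [[0,0,0],[0,0,0],0]
    - [[0,0,0],[0,0,0],0]
    - [[0,0,0],[0,0,0],0]
    - [[0,0,0],[0,0,0],0]
    - [[0,0,0],[0,0,0],0]

```text
time_s: 27.82
eef_pos: [0.376, -0.0531, 0.2523]
eef_rot: [0.0, -0.0, 1.0, -0.0]
wrist_force: [0.0, 0.9, 0.6]
opening: 0.003
```

```bash
python3 d.py t13 top; python3 - <<'E'
import cv2,numpy as np
f=lambda n:cv2.resize(cv2.imread(f"pics/{n}.png")[150:300,280:480],(400,300))
cv2.imwrite("pics/c13.png",np.hstack([f("top0"),f("t13")]))
E
```

```text
27.825 [ 0.376  -0.0531  0.2523] [[-1.0, -0.0, 0.0], [-0.0, 1.0, -0.0], [-0.0, -0.0, -1.0]] [0.02 0.91 0.57] 0.003319742148998866
```

View pics/c13.png

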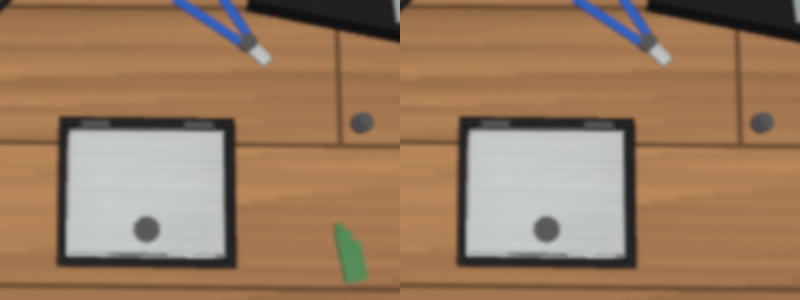

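The lid looks the same as at the start (flush, mark at the same place), the offcut is gone from the bench, and the nippers and grind head haven't moved. Handing in.

```bash
python3 -c "
from h import *
print(workorder.hand_in())"
```

```text
the job is handed in; nothing more can be done
None
```

The offcut is in the scrap bin and the lid is latched shut. I handed the job in at about 28 s of the 64 s allowed.

- **Opening:** I pressed the lid at its thumb mark until it met the rubber stop, at about 7 N, and let go. The lid sprang fully open.
- **Binning:** I picked up the offcut, lowered it into the mouth and let it go. The top camera then showed it lying flat behind the latch case with the lid open.
- **Closing:** I pushed the lid shut from behind and pressed it to the same depth, at about 6.5 N, then let go. One second later it looked the same as at the start, flush with the frame.
- **Other things:** The nippers and grinding head had not moved in the last picture. The square, disc and marker were outside that crop, but the arm never went near them. The gripper was clear of everything.

**Disagreement with the description:** The shut fingertips met the lid about 15 mm behind the TCP, not 8 mm ahead of it. I found this from the contact force and the wrist camera and set the press and grasp heights to match.

The highest wrist force I read was 7.3 N, but I only had readings at the end of each move.

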